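# Pack souvenir cottages from the drawer into a shipping carton

### The arm

A 7-joint arm with a two-finger parallel gripper is mounted at the origin on the work surface. World frame = base frame: x ahead of the robot, y to its left, z up, the work surface at z = 0. Lengths are in m, angles in rad, forces in N, time in s.
With the tool pointing down it reaches from about 0.425 to 0.825 m from the base axis. Payload 3.6 kg.
Tool frame: the origin (TCP) lies where the fingers leave the gripper's body, on its centre line; the fingertips stand 73 mm ahead of it and the grasp point (between the pads) lies 54 mm ahead of it; x points along the fingers, y is the direction in which the jaws open and shut, and the axes are right-handed (so a half turn about x gives the same grasp; the last joint's range is limited). The gripper opens to 85 mm and grips with 20 to 120 N. Pads are 22 mm wide; open, the fingers measure 114 mm over their backs; the gripper's body (76 mm by 85 mm) begins 54 mm behind the grasp point. The pads swing forward as they close: fully open they stand 13 mm farther back than shut.
Start: joints at [-1.315, 0.615, -0.013, 1.423, 0.008, 1.103, -0.04], TCP at [0.181, 0.624, 0.304] pointing down, gripper open.
Joint ranges: [-3.12, 3.12], [-0.3, 2.06], [-1.34, 1.32], [0.26, 2.42], [-1.36, 4.5], [0.01, 1.98], [-2.84, 2.84]. Speed limits (rad/s): [2.79, 2.79, 3.14, 3.14, 3.14, 3.14, 3.14].

### API

Orientations are given as a unit quaternion [x, y, z, w].
In Python, from station import arm, snapshot, camera_info, ticket gives the robot as it stands. Calls block until the motion is done:
- arm.movep(position, orientation): joint-space move of the TCP to a pose.
- arm.line_to(position, velocity=0.15, ori=None): straight line of the TCP; ori=None keeps the orientation; velocity is the mean speed in m/s.
- arm.move_j(angles): joint-space move.
- arm.move_gripper(opening, effort=None): opening from 0.0 (shut) to 1.0 (fully open); effort is the grip in N (None keeps the last); returns when the fingers have stopped.
- arm.pause(seconds).
- arm.ik(position, orientation): joint angles nearest the present ones, or None.
- snapshot(name): name is "side" or "top"; returns the picture (384x512x3 uint8, blue, green, red); there is no depth.
- camera_info(name): a dict with "fx", "fy", "cx", "cy" (pixels), "R" (3x3) and "t" (3): a world point X has camera coordinates R X + t. Camera axes: x right, y down, z forward; pixel columns grow to the right and rows downward; lengths in m; the calibration is good to about 2 mm. A picture is of the moment at which its call begins. camera_info takes no time and is no camera call.
A pose or a line that the arm cannot do raises arm.MotionError and nothing moves.
- ticket.finish_job(): hands the job in, once; it reports no verdict.
Readings, each from a call of its own:
- arm.read_time(): time.
- arm.read_joint_positions(): joint angles.
- arm.read_dq(): joint speeds.
- arm.read_effort(): joint torques, N m.
- arm.read_tool_pos(): TCP position.
- arm.read_eef_rot(): TCP orientation.
- arm.read_ft_force(): force on the tool from outside, world axes, zero at the start.
- arm.read_wrist_torque(): the same for the moment, N m.
- arm.read_opening(): opening from 0.0 (shut) to 1.0 (fully open).
Only numpy, scipy, OpenCV 4.12 (cv2) and the standard library are available. Lean on these libraries where they do the work, as an engineer would, in place of code of your own. Each camera call takes 0.05 s, during which the arm holds its last target.

### The job

Pull open the drawer of the counter-top unit (it has a bar handle), move every wooden cottage from it into the shipping carton, and leave the round tin in the drawer. Then close the carton: first fold both end flaps (the two on its short sides) down flat, and only after that the two long flaps. At the end the drawer must be pushed fully shut again and nothing else on the counter disturbed.

Things in the scene. Friction and masses are not known exactly. Their poses are not given: they have to be found in the camera images.
- unit: fixed pale wood drawer unit, 280 mm deep (its x), 380 wide (y), 110 high. Origin: centre of its underside; front face at x = -140 mm; its one white drawer slides out along -x. Drawer inside: y within +-169 mm, 235 mm deep, floor 22 mm above the counter, side walls up to 88 mm, front panel up to 96 mm; inner side of the front at x = -119 mm when shut
- unit_drawer0 (a joint): how far the drawer is pulled out in m: 0 = fully shut, at most 0.197; starts 0 to 0.02. Slides with about 1 N of friction
- unit_drawer0_handle (a point): middle of the drawer's steel bar handle: a horizontal round bar about 10 mm thick and 120 mm long along the unit's y, 35 mm in front of the drawer face, 72 mm above the counter; moves with the drawer
- carton: open cardboard shipping carton, fixed on the counter, 150 mm (its x) by 210 mm (its y) by 75 mm high, walls and floor 4 mm thick, with four flaps along its rim standing open. Origin: centre of its underside; z up
- end_left (a joint): stiff cardboard flap of the carton, end flap on the short side at the carton's +y, folded first; 70 mm long from hinge to free edge, 144 mm wide, 3 mm thick. Angle in rad: 0 = lying flat over the opening, 1.57 = upright, more = leaning outwards; starts at about 1.75 to 2.15. Its hinge is stiff: it stays where it is left
- end_right (a joint): stiff cardboard flap of the carton, end flap on the short side at the carton's -y, folded first; 70 mm long from hinge to free edge, 144 mm wide, 3 mm thick. Angle in rad: 0 = lying flat over the opening, 1.57 = upright, more = leaning outwards; starts at about 1.75 to 2.15. Its hinge is stiff: it stays where it is left
- long_near (a joint): stiff cardboard flap of the carton, long flap on the long side at the carton's -x (nearest the robot), folded after both end flaps; 73 mm long from hinge to free edge, 210 mm wide, 3 mm thick. Angle in rad: 0 = lying flat over the opening, 1.57 = upright, more = leaning outwards; starts at about 1.75 to 2.15. Its hinge is stiff: it stays where it is left
- long_far (a joint): stiff cardboard flap of the carton, long flap on the long side at the carton's +x (farthest from the robot), folded after both end flaps; 73 mm long from hinge to free edge, 210 mm wide, 3 mm thick. Angle in rad: 0 = lying flat over the opening, 1.57 = upright, more = leaning outwards; starts at about 1.75 to 2.15. Its hinge is stiff: it stays where it is left
- end_left_hinge (a point): middle of the hinge line of that flap (carton's y = +105 mm, 75 mm up)
- end_right_hinge (a point): middle of the hinge line of that flap (carton's y = -105 mm, 75 mm up)
- long_near_hinge (a point): middle of the hinge line of that flap (carton's x = -75 mm, 79 mm up)
- long_far_hinge (a point): middle of the hinge line of that flap (carton's x = +75 mm, 79 mm up)
- cottage1: loose wooden ornament shaped like a small house: a plain block 50 mm long (its x) by 36 mm wide (its y), walls 34 mm high, with a gabled roof whose ridge runs along x, 52 mm high over all, 60 g. Origin: centre of its underside; z up through the ridge. Starts standing in the drawer, ridge roughly along the slide. May be absent (None)
- cottage2: loose wooden ornament shaped like a small house: a plain block 50 mm long (its x) by 36 mm wide (its y), walls 34 mm high, with a gabled roof whose ridge runs along x, 52 mm high over all, 60 g. Origin: centre of its underside; z up through the ridge. Starts standing in the drawer, ridge roughly along the slide. May be absent (None)
- cottage3: loose wooden ornament shaped like a small house: a plain block 50 mm long (its x) by 36 mm wide (its y), walls 34 mm high, with a gabled roof whose ridge runs along x, 52 mm high over all, 60 g. Origin: centre of its underside; z up through the ridge. Starts standing in the drawer, ridge roughly along the slide. May be absent (None)
- tin: loose round tin, 42 mm in diameter, 42 mm high, 90 g, standing in the drawer among the cottages; stays in the drawer. Origin: centre of its underside
- notepad: spiral notepad lying flat, 75 by 105 by 10 mm, on the counter; leave alone. Origin: centre of its underside
- jar: glass jar with paper rolls, 90 mm in diameter, 110 mm high; leave alone. Origin: centre of its underside
- bowl: wooden bowl with wooden discs, 140 mm in diameter, 50 mm high; leave alone. Origin: centre of its underside
- bell: steel counter bell, 80 mm in diameter, 50 mm high; leave alone. Origin: centre of its underside
- dispenser: black tape dispenser, 120 by 50 by 75 mm; leave alone. Origin: centre of its underside
- pencup: black pencil cup, 70 mm in diameter, 125 mm high with its pencils, on top of the drawer unit; leave alone. Origin: centre of its underside

How it is judged:
By the outcome, as a careful person would: the job done as asked, in the order asked, and still so for the second after the job is handed in, with the robot touching nothing.
Of cottage1, cottage2, cottage3 only 2 to 3 are there at a start; the rules pass over those that are not, and their reading is None.
At some moment in a run one of cottage1, cottage2, cottage3 may be knocked a few centimetres aside while the robot is not near it.
Once in a run the grip may slacken for a moment while it holds something.
It also fails if it takes over 208 s, if anything falls off the work surface, if the arm or the gripper's body presses on something with over 40 N, if the wrist force passes 120 N, or if a joint passes its speed limit or range.

## Working session

There is one attempt and no reset: what is moved stays moved. The work goes in short steps, each a Python script; the robot and the scene stay as the last script left them, time stands still between calls to the robot, and variables do not carry over. Pictures are saved under pics/ and viewed, and the job is handed in when it is done.

```bash
ls; mkdir -p pics; python3 - <<'E'
from station import arm, snapshot, camera_info
import cv2
for n in("side","top"):
    cv2.imwrite(f"pics/{n}0.png",snapshot(n)); c=camera_info(n); print(n,c)
print(arm.read_time(),arm.read_tool_pos(),arm.read_eef_rot(),arm.read_opening())
E
```

```text
pics
side {'fx': 384.671639394982, 'fy': 384.671639394982, 'cx': 256.8954422843499, 'cy': 197.94600582359416, 'R': array([[ 0.89663772, -0.44245645, -0.01652562],
       [-0.28735327, -0.5531145 , -0.78197983],
       [ 0.33685145,  0.7059013 , -0.62308463]]), 't': array([-0.55038012,  0.19582779,  0.98795537])}
top {'fx': 426.4610083729538, 'fy': 426.4610083729538, 'cx': 256.41469176246505, 'cy': 191.76171808700744, 'R': array([[-0.01470926, -0.99982624,  0.011451  ],
       [-0.98364713,  0.01241338, -0.17967816],
       [ 0.17950479, -0.01390667, -0.9836588 ]]), 't': array([-0.1083081 ,  0.53741295,  1.17324914])}
0.1 [0.18123952 0.62368084 0.30283595] [ 0.09879889  0.70014693 -0.10044663  0.69995967] 1.001329401013971
```

View pics/side0.png

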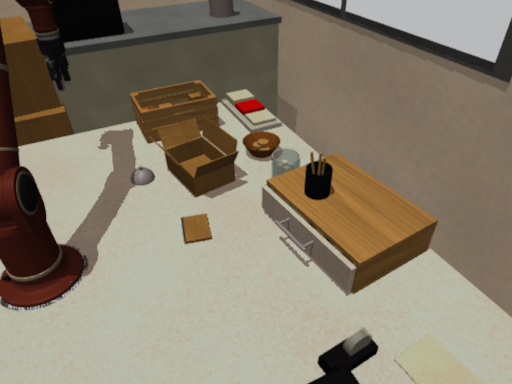

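View pics/top0.png

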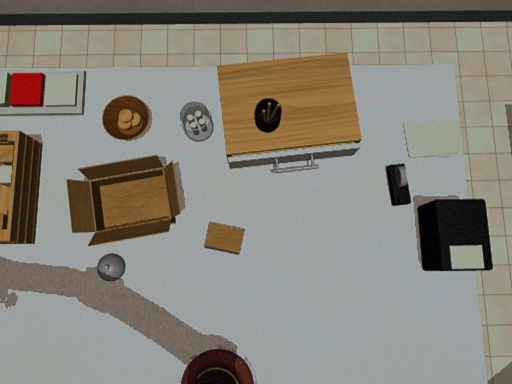

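The top view shows the unit at about (290,110) with its handle bar from (274,170) to (318,166). The carton is at (130,200), the notepad at (225,237) and the bell at (111,267). I'll enlarge the unit and carton.

```bash
cat > h.py <<'E'
import numpy as np, cv2
from station import arm, snapshot, camera_info, ticket
from scipy.spatial.transform import Rotation as Ro
C={n:camera_info(n) for n in("side","top")}
def proj(n,X):
    c=C[n]; p=np.atleast_2d(X)@np.array(c["R"]).T+c["t"]
    return np.c_[c["fx"]*p[:,0]/p[:,2]+c["cx"], c["fy"]*p[:,1]/p[:,2]+c["cy"]]
def back(n,uv,z):
    c=C[n]; uv=np.atleast_2d(uv).astype(float); R=np.array(c["R"])
    d=np.c_[(uv[:,0]-c["cx"])/c["fx"],(uv[:,1]-c["cy"])/c["fy"],np.ones(len(uv))]@R
    o=-R.T@c["t"]; return o+d*((z-o[2])/d[:,2])[:,None]
def crop(img,x0,y0,x1,y1,s,name):
    o=cv2.resize(img[y0:y1,x0:x1],None,fx=s,fy=s,interpolation=cv2.INTER_CUBIC)
    cv2.imwrite("pics/"+name+".png",o)
E
python3 - <<'E'
import cv2
from h import *
t=cv2.imread("pics/top0.png"); s=cv2.imread("pics/side0.png")
crop(t,210,45,370,180,5,"tu"); crop(t,60,145,190,250,6,"tc"); crop(s,120,70,300,200,4,"sc")
E
```

```text
(no output)
```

View pics/tu.png

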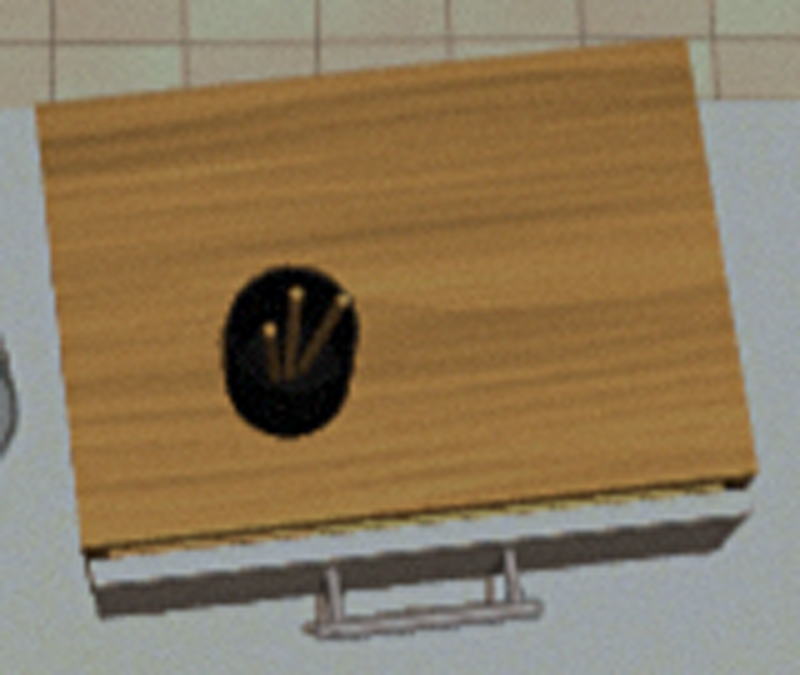

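View pics/tc.png

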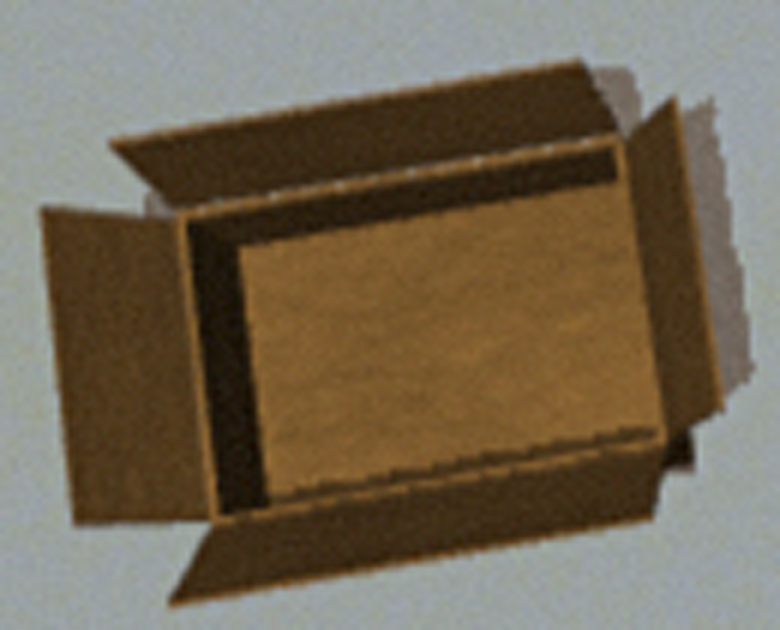

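View pics/sc.png

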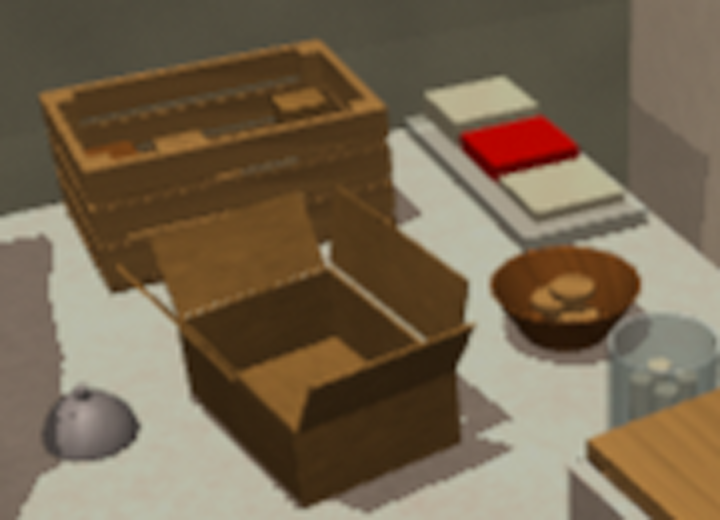

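```bash
cat >> h.py <<'E'
from scipy.optimize import least_squares
def uncrop(p,x0,y0,s): return (np.array(p,float)+.5)/s-.5+[x0,y0]
def fit(local,obs,x0):
    def w(p):
        c,s=np.cos(p[2]),np.sin(p[2]); L=np.array(local,float)
        return np.c_[p[0]+c*L[:,0]-s*L[:,1],p[1]+s*L[:,0]+c*L[:,1],L[:,2]]
    def f(p): return np.concatenate([(proj(n,w(p)[i:i+1])[0]-uv) for i,(n,uv) in enumerate(obs)])
    r=least_squares(f,x0); return r.x,r.fun.reshape(-1,2)
E
python3 - <<'E'
from h import *
u=uncrop([(37,103),(687,40),(757,472),(85,550)],210,45,5)
L=[(.14,.19,.11),(.14,-.19,.11),(-.14,-.19,.11),(-.14,.19,.11)]
x,r=fit(L,[("top",a) for a in u],[.7,-.1,0]); print("unit",x,r.round(1).tolist())
c=uncrop([(185,217),(622,138),(665,437),(211,520)],60,145,6)
L=[(.075,.105,.077),(.075,-.105,.077),(-.075,-.105,.077),(-.075,.105,.077)]
x,r=fit(L,[("top",a) for a in c],[.5,.2,0]); print("carton",x,r.round(1).tolist())
# handle ends
print(back("top",uncrop([(312,630),(540,607)],210,45,5),.072))
for nm,p,z in[("bell",(111,267),.03),("note",(225,237),.01),("bowl",(127,117),.05),("jar",(197,120),.06),("disp",(398,184),.05)]: print(nm,back("top",p,z))
print(Ro.from_quat(arm.read_eef_rot()).as_matrix().round(3))
E
```

```text
unit [ 0.78294889 -0.20839127  0.10041758] [[-0.6, -2.3], [-0.3, -3.0], [1.0, 2.8], [-0.2, 2.0]]
carton [0.51507271 0.23732284 0.1643991 ] [[-1.3, -1.3], [0.3, -0.9], [0.7, 1.2], [0.3, 0.9]]
[[ 0.59225961 -0.16047897  0.072     ]
 [ 0.60413731 -0.29072701  0.072     ]]
bell [[0.32959117 0.29600098 0.03      ]]
note [[ 0.41077823 -0.02308322  0.01      ]]
bowl [[0.76467455 0.26271894 0.05      ]]
jar [[0.74958255 0.05523664 0.06      ]]
disp [[ 0.55336561 -0.52455704  0.05      ]]
[[-0.001  0.279  0.96 ]
 [-0.002  0.96  -0.279]
 [-1.    -0.002  0.   ]]
```

```bash
python3 - <<'E'
from h import *
import cv2
u=uncrop([(37,103),(687,40),(757,472),(85,550)],210,45,5)
def f(p):
    c,s=np.cos(p[2]),np.sin(p[2]); L=np.array([(.14,.19,.11),(.14,-.19,.11),(p[3],-.19,.11),(p[3],.19,.11)])
    W=np.c_[p[0]+c*L[:,0]-s*L[:,1],p[1]+s*L[:,0]+c*L[:,1],L[:,2]]
    return (proj("top",W)-u).ravel()
r=least_squares(f,[.78,-.2,.1,-.14]); print(r.x,r.fun.round(1)); p=r.x
def tw(p,L):
    c,s=np.cos(p[2]),np.sin(p[2]); L=np.array(L,float); return np.c_[p[0]+c*L[:,0]-s*L[:,1],p[1]+s*L[:,0]+c*L[:,1],L[:,2]]
H=back("top",uncrop([(312,630),(540,607)],210,45,5),.072).mean(0)
c,s=np.cos(p[2]),np.sin(p[2]); d=H[:2]-p[:2]; print("handle local",c*d[0]+s*d[1],-s*d[0]+c*d[1])
out=[]
for n,(x0,y0,x1,y1,sc) in {"top":(210,45,370,185,4),"side":(250,150,440,285,4)}.items():
    im=cv2.imread(f"pics/{n}0.png"); im=cv2.resize(im[y0:y1,x0:x1],None,fx=sc,fy=sc,interpolation=cv2.INTER_CUBIC)
    for L in ([(.14,.19,.11),(.14,-.19,.11),(p[3],-.19,.11),(p[3],.19,.11)],[(.14,-.19,0),(.14,-.19,.11)],[(-.175,.06,.072),(-.175,-.06,.072)],[(-.14,.19,0.0),(-.14,-.19,0.0)]):
        q=((proj(n,tw(p,L))-[x0,y0]+.5)*sc-.5).round().astype(int); cv2.polylines(im,[q],len(L)>2,(0,255,0),1)
    cv2.imwrite(f"pics/ov_{n}.png",im)
cp=[0.51507271,0.23732284,0.1643991]
for n,(x0,y0,x1,y1,sc) in {"top":(60,145,190,250,5),"side":(150,110,250,200,6)}.items():
    im=cv2.imread(f"pics/{n}0.png"); im=cv2.resize(im[y0:y1,x0:x1],None,fx=sc,fy=sc,interpolation=cv2.INTER_CUBIC)
    for z in(0,.075):
        L=[(.075,.105,z),(.075,-.105,z),(-.075,-.105,z),(-.075,.105,z)]
        q=((proj(n,tw(cp,L))-[x0,y0]+.5)*sc-.5).round().astype(int); cv2.polylines(im,[q],True,(0,255,0),1)
    cv2.imwrite(f"pics/ovc_{n}.png",im)
E
python3 -c "
import cv2,numpy as np
a=[cv2.imread('pics/'+n+'.png') for n in('ov_top','ov_side','ovc_top','ovc_side')]
a=[cv2.resize(x,(400,300)) for x in a]
cv2.imwrite('pics/ovall.png',np.vstack([np.hstack(a[:2]),np.hstack(a[2:])]))"
```

```text
[ 0.77474064 -0.20919341  0.10105583 -0.12473913] [-0.3  0.4  0.1 -0.4  0.6  0.4 -0.4 -0.4]
handle local -0.17729696274461834 0.0014844088638499668
```

View pics/ovall.png

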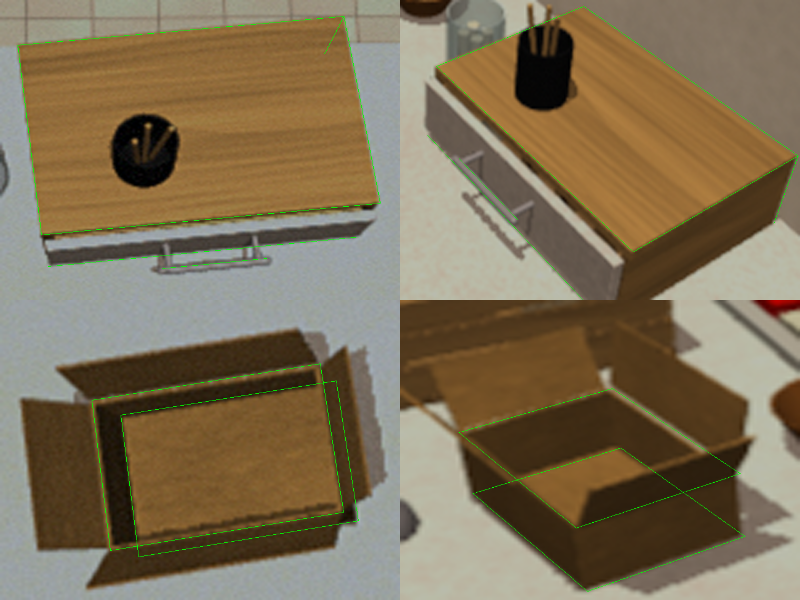

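The unit and carton models match both views within about a pixel. Before gripping I'll check the handle in the side view, where two bar-like lines show.

```bash
python3 - <<'E'
from h import *
s=cv2.imread("pics/side0.png"); crop(s,255,180,345,265,8,"sh")
P=proj("side",[[0.59225961,-0.16047897,0.072],[0.60413731,-0.29072701,0.072]]); print(((P-[255,180]+.5)*8-.5).round())
E
```

```text
[[170. 321.]
 [407. 561.]]
```

View pics/sh.png

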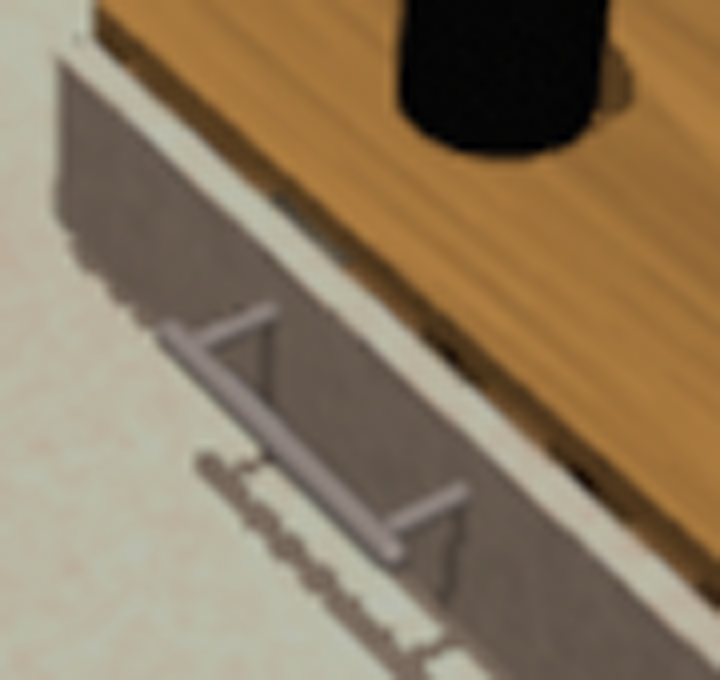

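```bash
cat >> h.py <<'E'
UP=np.array([0.7747,-0.2092,0.1011]); CP=np.array([0.5151,0.2373,0.1644])
def l2w(P,l): 
    c,s=np.cos(P[2]),np.sin(P[2]); return np.array([P[0]+c*l[0]-s*l[1],P[1]+s*l[0]+c*l[1]])
def w2l(P,w):
    c,s=np.cos(P[2]),np.sin(P[2]); d=np.array(w[:2])-P[:2]; return np.array([c*d[0]+s*d[1],-s*d[0]+c*d[1]])
def qd(a):
    c,s=np.cos(a),np.sin(a)
    return Ro.from_matrix(np.array([[0,c,s],[0,s,-c],[-1,0,0]])).as_quat()
def bestq(xyz,a):
    "choose a or a+pi with the smaller last-joint travel and inside range"
    q0=np.array(arm.read_joint_positions()); best=None
    for k in(0,np.pi):
        j=arm.ik(list(xyz),list(qd(a+k)))
        if j is None: continue
        d=np.abs(np.array(j)-q0).max()
        if best is None or d<best[0]: best=(d,a+k)
    if best is None: raise RuntimeError("no ik %s"%(xyz,))
    return list(qd(best[1]))
def st(m=""):
    print(m,"t=%.1f"%arm.read_time(),np.round(arm.read_tool_pos(),4),"op=%.3f"%arm.read_opening(),"F",np.round(arm.read_ft_force(),1))
E
python3 - <<'E'
from h import *
H=[.598,-.2256]
q=bestq([*H,.25],UP[2]); 
arm.move_gripper(.36); arm.movep([*H,.25],q); st("hover")
arm.line_to([*H,.126],.1); st("down")
arm.move_gripper(0,40); st("grip")
cv2.imwrite("pics/s1.png",snapshot("side"))
crop(cv2.imread("pics/s1.png"),220,100,350,265,4,"s1c")
E
```

```text
hover t=4.0 [ 0.5985 -0.2245  0.2499] op=0.362 F [ 0.6 -0.2 -0.4]
down t=5.4 [ 0.6006 -0.2251  0.1292] op=0.362 F [-0.9  4.  11.5]
grip t=5.7 [ 0.5987 -0.2258  0.127 ] op=0.111 F [0.1 1.9 6.5]
```

View pics/s1c.png

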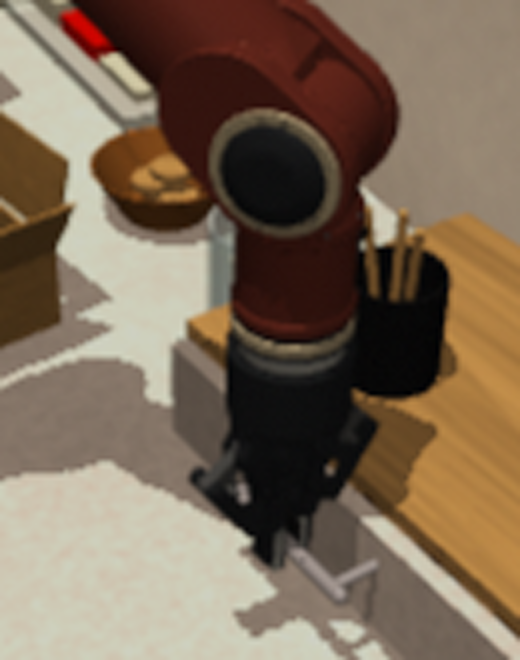

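The fingers hold the bar: opening 0.111 is about 9.4 mm, which matches the bar. Now I'll pull.

```bash
python3 - <<'E'
from h import *
p=np.array(arm.read_tool_pos()); d=np.array([np.cos(UP[2]),np.sin(UP[2])])
e=[.598-d[0]*.188,-.2256-d[1]*.188,.127]
try: arm.line_to(e,.08)
except arm.MotionError as x: print(x)
st("pulled")
arm.move_gripper(.36); arm.line_to([e[0],e[1],.26],.15); st("up")
q=bestq([.45,.05,.35],UP[2]); arm.movep([.45,.05,.35],q); st()
cv2.imwrite("pics/t2.png",snapshot("top")); cv2.imwrite("pics/s2.png",snapshot("side"))
crop(cv2.imread("pics/t2.png"),200,40,370,240,4,"t2c")
crop(cv2.imread("pics/s2.png"),200,150,400,300,4,"s2c")
E
```

```text
pulled t=8.2 [ 0.411  -0.2447  0.1269] op=0.108 F [ 0.4 -0.3  2.2]
up t=9.6 [ 0.4106 -0.2441  0.2593] op=0.361 F [-0.7 -0.1  0.8]
 t=10.8 [0.4498 0.0487 0.3497] op=0.362 F [-0.6 -0.3  1.1]
```

View pics/t2c.png

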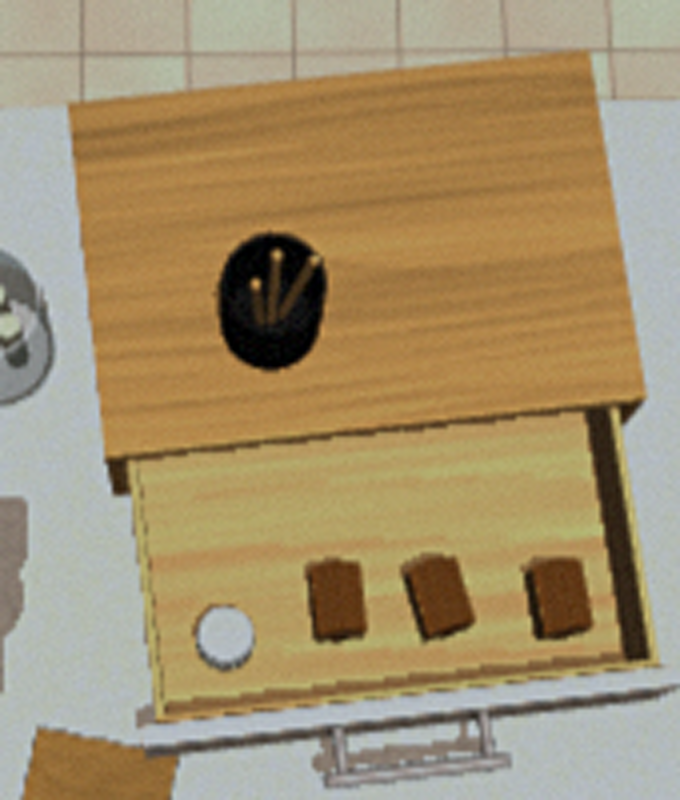

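View pics/s2c.png

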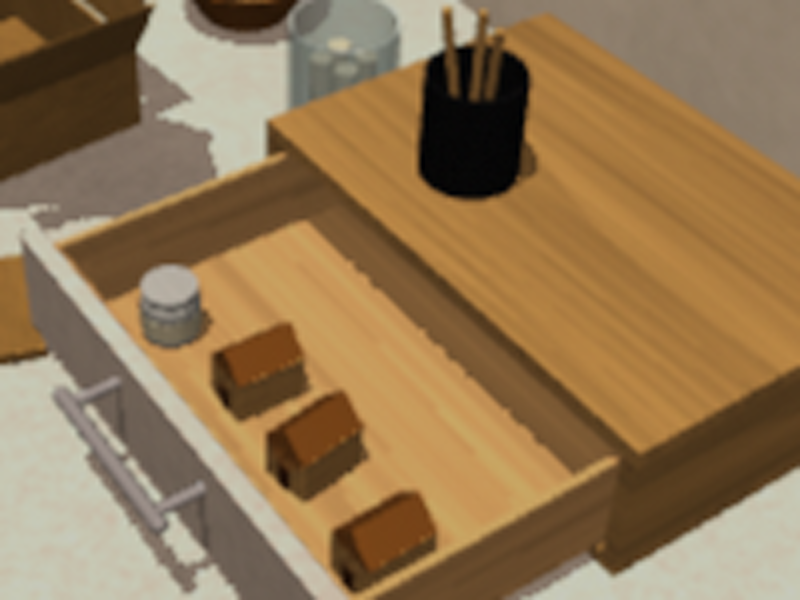

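The drawer is open and shows three cottages, in crop t2c at about (337,600), (440,596) and (562,597). The tin is at (225,636). I'll locate the cottages by fitting a roof silhouette in both views.

```bash
cat >> h.py <<'E'
from scipy.optimize import minimize
def roofmask(im):
    b,g,r=[im[...,i].astype(float) for i in range(3)]
    m=((r>1.7*g)&(r>45)&(r<190)&(g>10)).astype(np.uint8)
    return cv2.morphologyEx(m,cv2.MORPH_CLOSE,np.ones((3,3),np.uint8))
def roofpts(p,zb):
    L=[(sx*.025,sy*.018,zb+.034) for sx in(-1,1) for sy in(-1,1)]+[(sx*.025,0,zb+.052) for sx in(-1,1)]
    c,s=np.cos(p[2]),np.sin(p[2]); L=np.array(L)
    return np.c_[p[0]+c*L[:,0]-s*L[:,1],p[1]+s*L[:,0]+c*L[:,1],L[:,2]]
def roofpolys(n,p,zb):
    P=proj(n,roofpts(p,zb)); return [P[[0,2,5,4]],P[[1,3,5,4]]]
def fitroofs(ims,boxw,zb,a0,show=None):
    "boxw: function(world xy)->bool; ims dict name->img. returns list of (x,y,yaw,iou)"
    S=6; out=[]
    mt=roofmask(ims["top"]); n,lab,stt,cen=cv2.connectedComponentsWithStats(mt)
    for k in range(1,n):
        if stt[k,4]<60: continue
        w=back("top",cen[k],zb+.043)[0]
        if not boxw(w): continue
        M={}
        for nm in ims:
            uv=proj(nm,[w[0],w[1],zb+.043])[0].astype(int); h=24
            x0,y0=uv-h; sub=ims[nm][max(y0,0):y0+2*h,max(x0,0):x0+2*h]
            big=cv2.resize(sub,None,fx=S,fy=S,interpolation=cv2.INTER_CUBIC)
            m=roofmask(big); nn,l2,s2,c2=cv2.connectedComponentsWithStats(m)
            ctr=(uv-[max(x0,0),max(y0,0)])*S
            j=min((j for j in range(1,nn) if s2[j,4]>400),key=lambda j:np.hypot(*(c2[j]-ctr)),default=None)
            if j is None: continue
            M[nm]=((l2==j),(max(x0,0),max(y0,0)))
        def cost(p):
            t=0
            for nm,(m,o) in M.items():
                if nm=="side" and show=="toponly": continue
                r=np.zeros(m.shape,np.uint8)
                for q in roofpolys(nm,p,zb):
                    cv2.fillPoly(r,[((q-o+.5)*S-.5).round().astype(int)],1)
                r=r>0; t+=1-(r&m).sum()/max((r|m).sum(),1)
            return t/len(M)
        b=None
        for a in a0:
            r=minimize(cost,[w[0],w[1],a],method="Nelder-Mead",options=dict(initial_simplex=np.array([w[0],w[1],a])+np.array([[0,0,0],[.008,0,0],[0,.008,0],[0,0,.2]]),maxiter=120))
            if b is None or r.fun<b.fun: b=r
        out.append((*b.x,1-b.fun,stt[k,4],list(M)))
    return out
E
python3 - <<'E'
from h import *
ims={n:cv2.imread(f"pics/{n[0]}2.png") for n in("top","side")}
inn=lambda w: abs(w2l(UP,w)[1])<.17 and -.33<w2l(UP,w)[0]<-.1
R=fitroofs(ims,inn,.022,[.1,.4])
for r in R: print(np.round(r[:5],4),w2l(UP,r).round(3),r[5])
im=cv2.resize(ims["top"],None,fx=4,fy=4,interpolation=cv2.INTER_CUBIC); si=cv2.resize(ims["side"],None,fx=4,fy=4,interpolation=cv2.INTER_CUBIC)
for r in R:
    for n,g in(("top",im),("side",si)):
        for q in roofpolys(n,r,.022): cv2.polylines(g,[((q+.5)*4-.5).round().astype(int)],True,(0,255,0),1)
cv2.imwrite("pics/f2.png",np.hstack([im[640:850,1040:1400],si[880:1280,960:1340][:400].copy()[:210*1] if 0 else cv2.resize(si[880:1280,980:1360],(200,210))]))
# tin
print("tin",back("top",uncrop((225,630),200,40,4),.064),w2l(UP,back("top",uncrop((225,630),200,40,4),.064)[0]))
print("handle",w2l(UP,back("top",uncrop([(333,780),(508,760)],200,40,4),.072).mean(0)))
E
```

```text
[ 5.377e-01 -1.944e-01 -7.900e-03  7.064e-01  1.910e+02] [-0.234  0.039] ['top', 'side']
[ 5.382e-01 -2.681e-01  1.671e-01  6.849e-01  1.800e+02] [-0.241 -0.035] ['top', 'side']
[ 5.365e-01 -3.554e-01  8.430e-02  6.874e-01  1.780e+02] [-0.252 -0.121] ['top', 'side']
tin [[ 0.51781791 -0.11368698  0.064     ]] [-0.24593046  0.12095186]
handle [-0.36026101 -0.00201522]
```

View pics/f2.png

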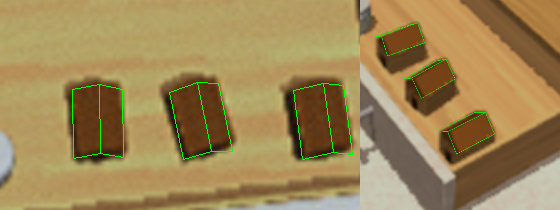

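Fits sit on the roofs in both views (IoU about 0.7, since the masks include dark walls). First pick: the cottage nearest the tin.

```bash
cat >> h.py <<'E'
def pick(c,zt=.098):
    a=c[2]+np.pi/2; q=bestq([c[0],c[1],.24],a)
    arm.move_gripper(.68)
    arm.movep([c[0],c[1],.24],q); arm.line_to([c[0],c[1],zt],.12); st("at")
    arm.move_gripper(0,60); st("grip"); p=arm.read_tool_pos()
    arm.line_to([p[0],p[1],.28],.15); st("lift")
    return arm.read_opening()
def over(slot):
    w=l2w(CP,[0,slot]); a=CP[2]; q=bestq([*w,.26],a)
    arm.movep([*w,.28],q); st("over")
def shots(k):
    ims={}
    for n in("top","side"):
        ims[n]=snapshot(n); cv2.imwrite(f"pics/{n[0]}{k}.png",ims[n])
    return ims
E
python3 - <<'E'
from h import *
pick((.5377,-.1944,-.008)); over(-.057)
ims=shots(3)
crop(ims["top"],60,130,370,250,2.5,"t3c"); crop(ims["side"],140,60,400,300,2.5,"s3c")
E
```

```text
at t=13.7 [ 0.5381 -0.1947  0.0988] op=0.679 F [ 0.8  0.1 -0.2]
grip t=14.0 [ 0.5381 -0.1948  0.099 ] op=0.418 F [-0.6  1.1  4.8]
lift t=15.4 [ 0.5379 -0.1943  0.2789] op=0.420 F [ 0.2  0.1 -1. ]
over t=16.8 [0.5248 0.1792 0.2802] op=0.417 F [-0.5  0.2  0.5]
```

View pics/s3c.png

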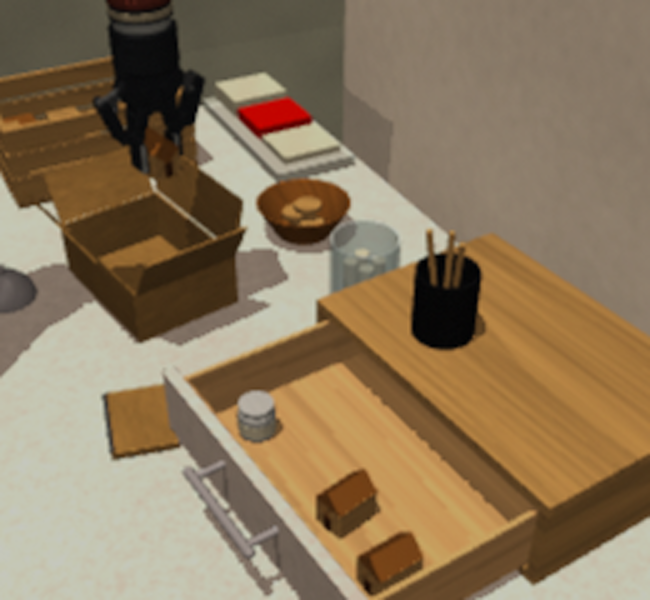

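View pics/t3c.png

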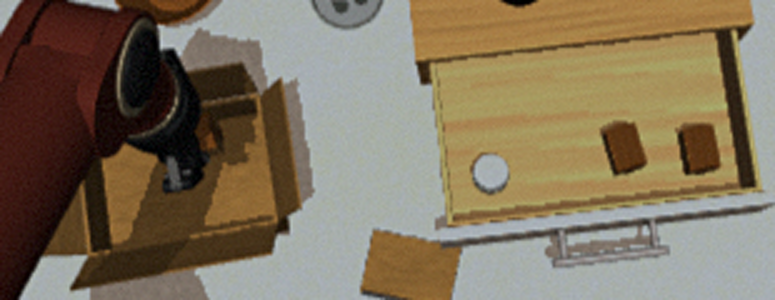

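The cottage is held upright over the carton and the drawer contents are unchanged. Lowering and releasing, then re-fitting the rest.

```bash
cat >> h.py <<'E'
def place(slot,zt=.083):
    w=l2w(CP,[0,slot]); arm.line_to([*w,zt],.12); st("low")
    arm.move_gripper(.62); arm.line_to([*w,.28],.2); st("out")
inn=lambda w: abs(w2l(UP,w)[1])<.17 and -.33<w2l(UP,w)[0]<-.1
E
python3 - <<'E'
from h import *
place(-.057)
q=bestq([.45,.0,.35],UP[2]); arm.movep([.45,.0,.35],q); st()
ims=shots(4)
R=fitroofs(ims,inn,.022,[.1,.4])
for r in R: print(np.round(r[:5],4),w2l(UP,r).round(3))
crop(ims["top"],60,130,370,250,2.5,"t4c"); crop(ims["side"],140,60,400,300,2.5,"s4c")
E
```

```text
low t=18.7 [0.5248 0.1811 0.0836] op=0.416 F [-0.3 -0.2 -0.6]
out t=20.1 [0.5237 0.1812 0.2789] op=0.618 F [-0.9  0.4 -0.3]
 t=21.0 [0.4506 0.002  0.3493] op=0.620 F [-0.6  0.4 -0.7]
[  0.5382  -0.2682   0.1945   0.7028 190.    ] [-0.241 -0.035]
[ 5.368e-01 -3.557e-01  8.180e-02  6.910e-01  1.840e+02] [-0.251 -0.122]
```

View pics/t4c.png

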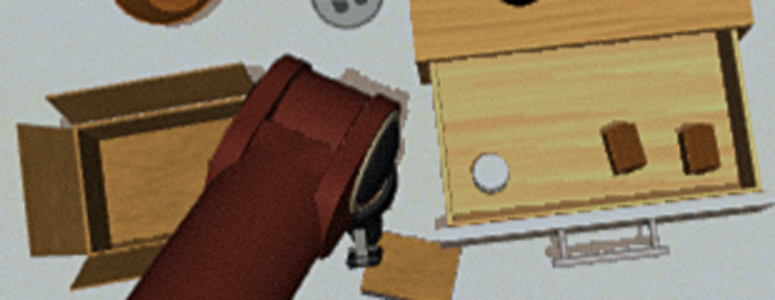

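The two remaining cottages haven't moved, and the arm hides part of the carton. Picking the second, with a picture of the carton taken from the lift pose.

```bash
python3 - <<'E'
from h import *
pick((.5382,-.268,.185)); ims=shots(5)
crop(ims["top"],60,130,370,250,2.5,"t5c"); crop(ims["side"],140,60,400,300,2.5,"s5c")
E
```

```text
at t=23.8 [ 0.5385 -0.2685  0.0989] op=0.678 F [-1.2  0.   0.2]
grip t=24.1 [ 0.5386 -0.2685  0.0991] op=0.415 F [-0.2  1.3  4.3]
lift t=25.5 [ 0.5384 -0.268   0.2788] op=0.413 F [-0.5  0.6 -0.6]
```

View pics/t5c.png

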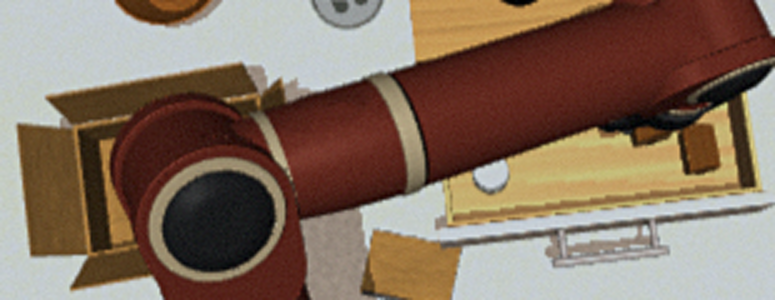

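View pics/s5c.png

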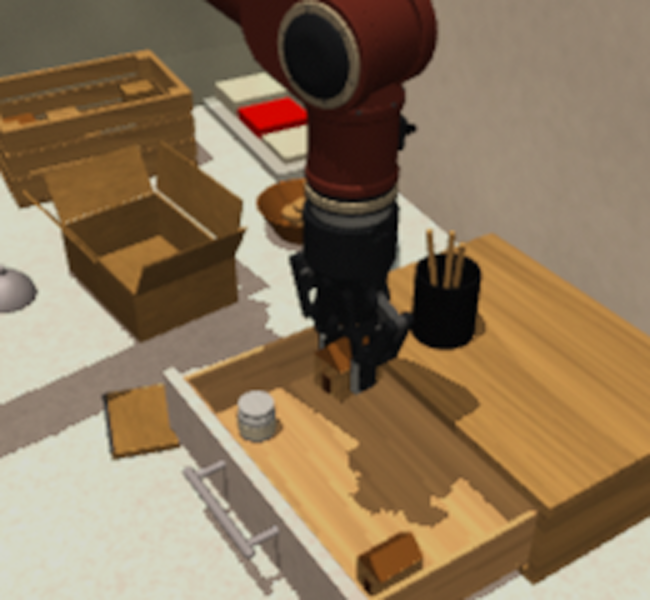

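```bash
python3 - <<'E'
from h import *
over(.0); ims=shots(6)
crop(ims["top"],60,130,190,250,5,"t6c")
E
```

```text
over t=27.4 [0.5157 0.2356 0.2803] op=0.415 F [ 1.1 -0.7 -0.3]
```

View pics/t6c.png

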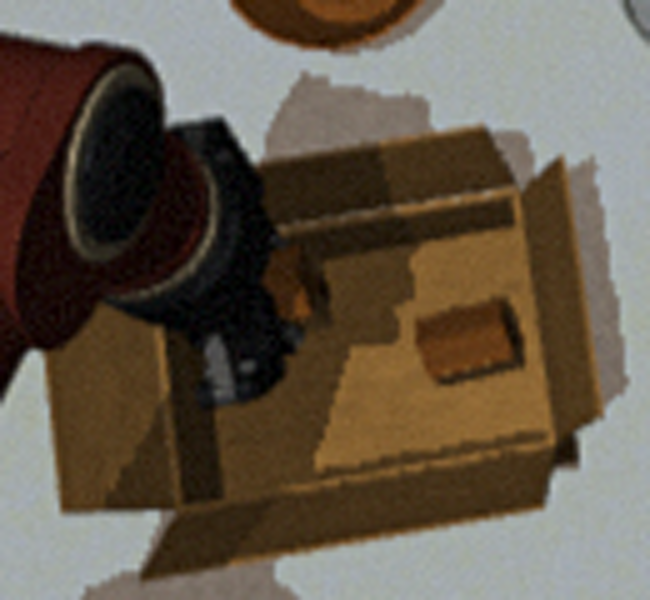

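The first cottage stands upright in its slot at (470,340), as planned. Placing the second and then looking at the third.

```bash
python3 - <<'E'
from h import *
place(0.)
q=bestq([.45,.0,.35],UP[2]); arm.movep([.45,.0,.35],q); st()
ims=shots(7)
R=fitroofs(ims,inn,.022,[.1,.4,-.3])
for r in R: print(np.round(r[:5],4),w2l(UP,r).round(3))
crop(ims["top"],60,130,370,250,2.5,"t7c")
E
```

```text
low t=29.3 [0.5155 0.2374 0.0837] op=0.417 F [-0.6 -0.7 -1. ]
out t=30.8 [0.5144 0.2374 0.2788] op=0.618 F [ 0.3 -0.5  1. ]
 t=31.8 [0.4506 0.0019 0.3493] op=0.622 F [-0.5  0.6 -0.1]
[ 5.366e-01 -3.563e-01  6.870e-02  6.780e-01  1.830e+02] [-0.252 -0.122]
```

View pics/t7c.png

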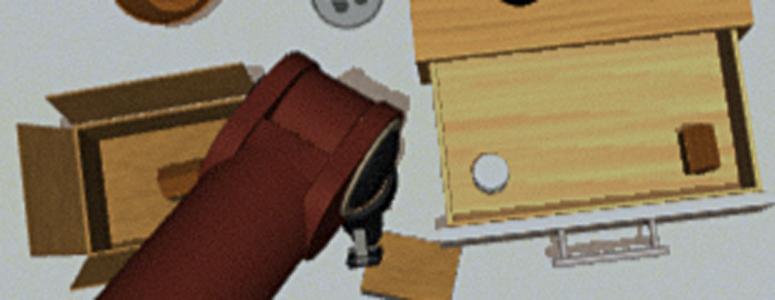

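The third cottage is near the drawer's side wall. I'll approach with a narrower opening, offset 4 mm inwards, so the wall-side finger keeps clear of the wall.

```bash
python3 - <<'E'
from h import *
c=np.array([.5366,-.3560]); o=l2w(UP,w2l(UP,c)+[0,.004]); yaw=.08
q=bestq([*o,.24],yaw+np.pi/2); arm.move_gripper(.61)
arm.movep([*o,.24],q); arm.line_to([*o,.15],.15); st(); 
arm.line_to([*o,.12],.06); st(); arm.line_to([*o,.098],.04); st("at")
arm.move_gripper(0,60); st("grip"); p=arm.read_tool_pos()
arm.line_to([p[0],p[1],.28],.12); st("lift")
over(.057); ims=shots(8)
crop(ims["top"],60,130,370,250,2.5,"t8c"); crop(ims["side"],140,60,400,300,2.5,"s8c")
E
```

```text
t=34.2 [ 0.5364 -0.3525  0.151 ] op=0.607 F [-0.7  0.4  0.8]
 t=34.9 [ 0.5361 -0.3522  0.1199] op=0.609 F [ 0.2 -0.5 -0.3]
at t=35.6 [ 0.5415 -0.3528  0.1124] op=0.612 F [-4.  24.5 54.7]
grip t=35.9 [ 0.5414 -0.3599  0.1144] op=0.405 F [ 0.3  7.5 49.5]
lift t=37.5 [ 0.5413 -0.3595  0.279 ] op=0.400 F [-0.3  1.2 -0.2]
over t=39.9 [0.5064 0.2922 0.2802] op=0.407 F [-0.5 -0.2 -0.7]
```

View pics/t8c.png

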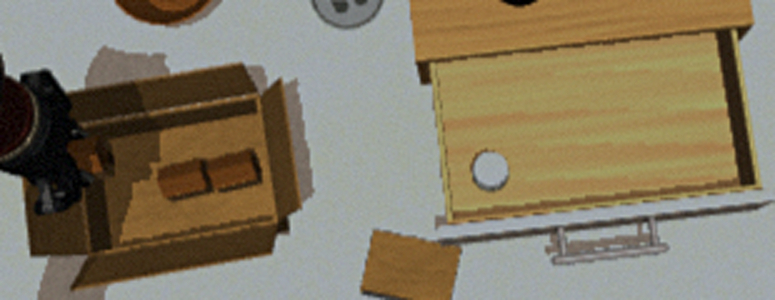

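View pics/s8c.png

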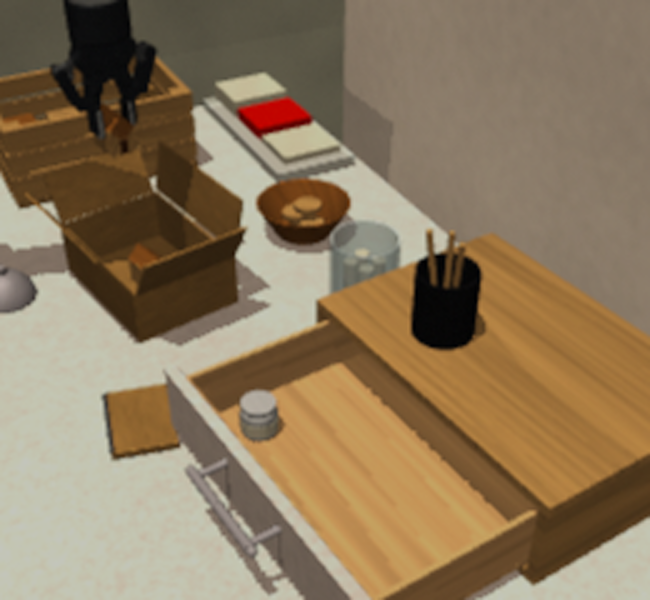

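The third pick met resistance: it stalled about 14 mm high at roughly 55 N, probably a finger knuckle on the drawer's side wall. The cottage is held, but higher than the others. I'll check its attitude before lowering.

```bash
python3 - <<'E'
from h import *
s=cv2.imread("pics/s8.png"); t=cv2.imread("pics/t8.png")
a=cv2.resize(s[60:135,150:220],None,fx=5.5,fy=5.5,interpolation=cv2.INTER_CUBIC); b=cv2.resize(t[150:225,60:130],None,fx=5.5,fy=5.5,interpolation=cv2.INTER_CUBIC)
cv2.imwrite("pics/z8.png",np.hstack([a,b])); st()
E
```

```text
t=40.0 [0.5064 0.2924 0.2802] op=0.404 F [ 0.5 -0.7 -0.1]
```

View pics/z8.png

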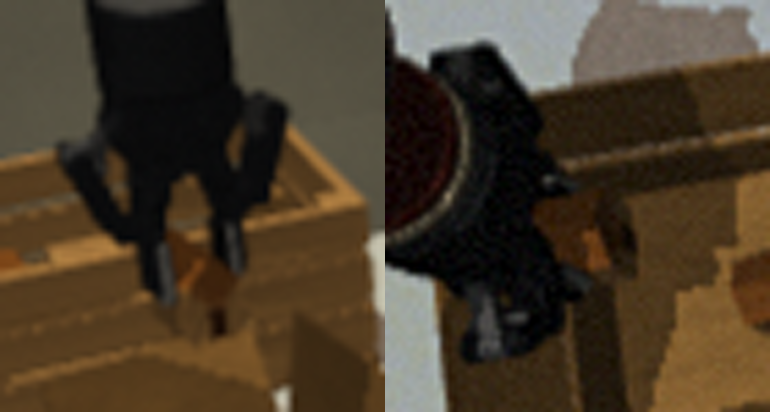

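```bash
python3 - <<'E'
from h import *
w=l2w(CP,[0,.062])
arm.line_to([*w,.28],.1); arm.line_to([*w,.13],.12); st(); 
for z in(.115,.105,.100):
    arm.line_to([*w,z],.05); st(); 
    if arm.read_ft_force()[2]>5: break
arm.move_gripper(.62); st("rel"); arm.line_to([*w,.28],.15)
q=bestq([.45,-.1,.35],UP[2]); arm.movep([.45,-.1,.35],q)
ims=shots(9); crop(ims["top"],60,130,190,250,5,"t9c"); crop(ims["side"],140,100,340,250,4,"s9c")
E
```

```text
t=41.6 [0.5055 0.2985 0.1308] op=0.402 F [ 0.1 -0.8 -1.3]
 t=42.1 [0.5048 0.2984 0.1146] op=0.403 F [-0.6  0.2 -0.4]
 t=42.4 [0.5047 0.2984 0.1045] op=0.410 F [-0.6 -0.1 -0.6]
 t=42.7 [0.5048 0.2984 0.0997] op=0.404 F [-0.5 -0.4 -1.2]
rel t=43.0 [0.5051 0.2985 0.1002] op=0.618 F [ 1.1 -0.7  0.2]
```

View pics/t9c.png

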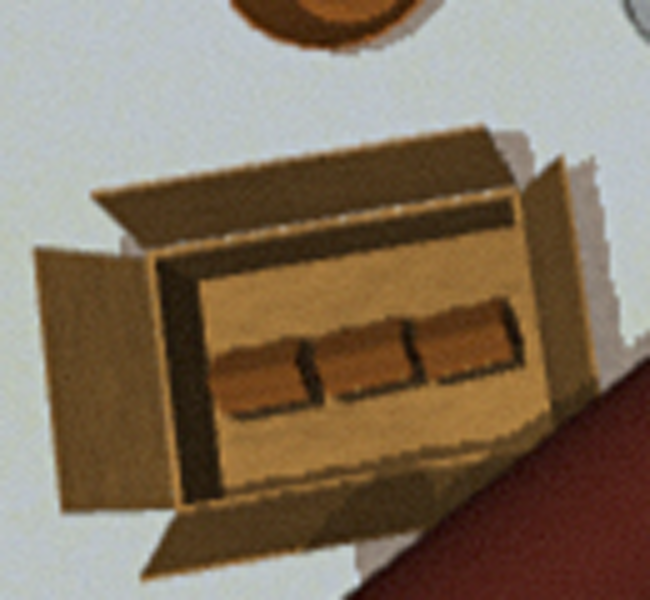

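View pics/s9c.png

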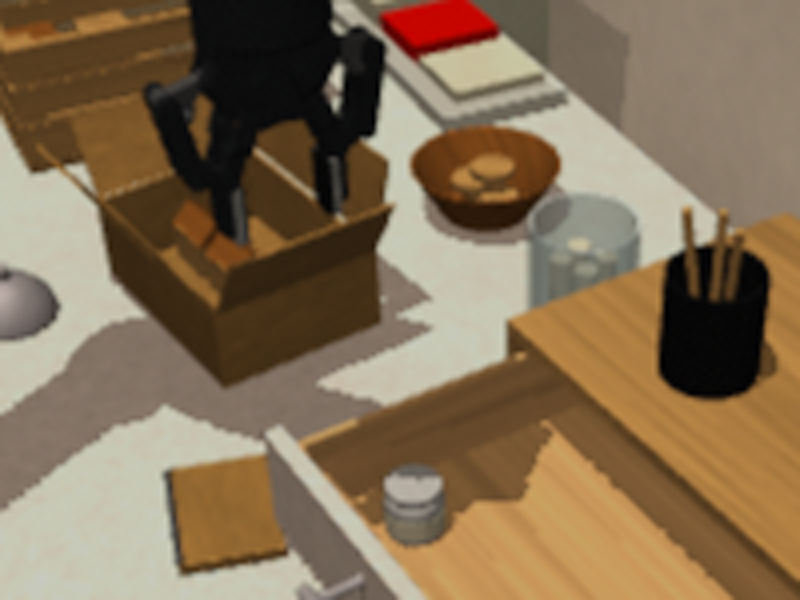

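All three cottages stand upright in the carton and the tin is in the drawer. Next I'll close the drawer by pushing the bar from the front with closed fingers.

```bash
python3 - <<'E'
from h import *
def P(x): return list(l2w(UP,[x,0.]))
arm.move_gripper(0); q=bestq([*P(-.398),.25],UP[2]+np.pi/2)
arm.movep([*P(-.398),.25],q); arm.line_to([*P(-.398),.127],.12); st("front")
arm.line_to([*P(-.215),.127],.08); st("pushed")
for x in np.arange(-.210,-.180,.004):
    arm.line_to([*P(x),.127],.04); f=np.array(arm.read_ft_force()); print(round(x,3),f.round(1),w2l(UP,arm.read_tool_pos()).round(4))
    if f[0]<-8: break
ims=shots(10); crop(ims["side"],220,100,420,300,3,"s10c")
E
```

```text
front t=48.5 [ 0.379  -0.2496  0.1275] op=0.002 F [-0.7 -0.1  0.2]
pushed t=51.0 [ 0.5607 -0.2308  0.1269] op=0.002 F [-0.7  0.5 -0.2]
-0.21 [ 0.8 -0.2 -0.2] [-0.2093  0.0003]
-0.206 [-0.2  0.3 -0. ] [-2.054e-01  1.000e-04]
-0.202 [-0.3 -0.6 -0.2] [-0.2015  0.    ]
-0.198 [-0.6  0.5 -0.4] [-0.1975  0.    ]
-0.194 [-0.8 -0.4  0.3] [-0.1935  0.    ]
-0.19 [-6.   1.   2.2] [-0.1916 -0.0002]
-0.186 [-11.9   1.1   6.2] [-0.1911 -0.0003]
```

View pics/s10c.png

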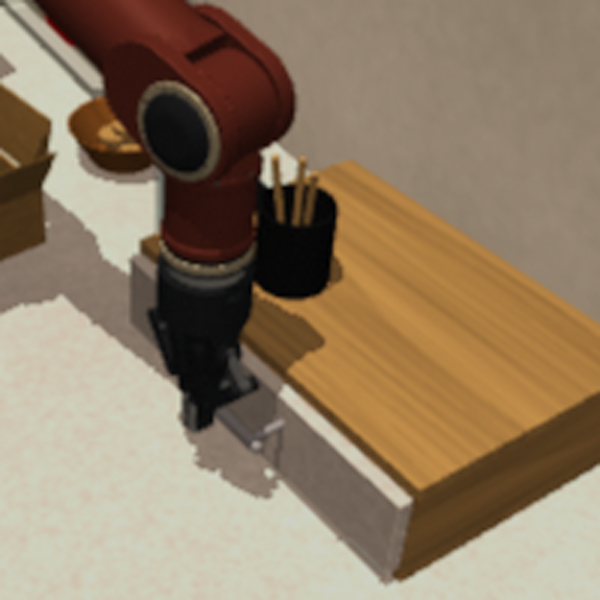

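The drawer is shut: it met a 12 N stop with the bar at the expected shut position. Now I'll estimate the flap angles from the free edges I read off the pictures.

```bash
cat >> h.py <<'E'
DIR={"end_left":(0,1),"end_right":(0,-1),"long_near":(-1,0),"long_far":(1,0)}
def flappt(f,th,r=None,v=0.):
    "world point on flap at radius r, v along hinge"
    d=np.array(DIR[f],float); end=f[0]=="e"; hz=.075 if end else .079; L=.07 if end else .073
    r=L if r is None else r; h0=.105 if end else .075
    l=d*(h0-r*np.cos(th))+np.array([-d[1],d[0]])*v
    return np.array([*l2w(CP,l),hz+r*np.sin(th)])
E
python3 - <<'E'
from h import *
p=l2w(UP,[-.225,0]); arm.line_to([*p,.127],.1); arm.line_to([*p,.27],.2); st()
obs={"end_left":uncrop((48.5,380),60,130,5),"end_right":uncrop((580,276),60,130,5),"long_far":uncrop((288,160),60,130,5),"long_near":uncrop((411,561),60,145,6)}
for f,uv in obs.items():
    T=np.linspace(1.4,2.4,201); e=[np.hypot(*(proj("top",flappt(f,t))[0]-uv)) for t in T]; i=np.argmin(e); print(f,T[i],e[i].round(1))
print("crate",back("top",[(42,135),(35,243)],.1).round(3),[w2l(CP,x).round(3) for x in back("top",[(42,135),(35,243)],.1)])
E
```

```text
t=54.2 [ 0.5507 -0.2311  0.2686] op=-0.003 F [-1.1  0.5 -0.7]
end_left 2.185 0.6
end_right 2.08 1.4
long_far 1.77 0.6
long_near 2.145 0.5
crate [[0.696 0.483 0.1  ]
 [0.395 0.479 0.1  ]] [array([0.218, 0.212]), array([-0.079,  0.258])]
```

```bash
cat >> h.py <<'E'
def fold(f,u0=.062,half=.011,r0=.045,r1=.055,fz=7,v=0.,h0=.045,tip=.073,clear=.30):
    d=np.array(DIR[f],float); end=f[0]=="e"; hz=.075 if end else .079; hd=.105 if end else .075
    def W(u,h): return [*l2w(CP,d*(hd+u)+np.array([-d[1],d[0]])*v),hz+h+tip]
    a=CP[2]+(0 if end else np.pi/2)
    q=bestq(W(u0,h0),a)
    arm.movep(W(u0,clear-hz-tip),q); arm.line_to(W(u0,h0),.15); st("start")
    arm.line_to(W(half,h0),.08); st("upright")
    T=np.radians(np.arange(80,-1,-10)); 
    for k,t in enumerate(T):
        r=r0+(r1-r0)*(k+1)/len(T)
        arm.line_to(W(half-r*np.cos(t)-.0,r*np.sin(t)+.004),.06)
        F=np.array(arm.read_ft_force())
        if np.abs(F).max()>20: st("force! th=%d"%np.degrees(t))
        if np.abs(F).max()>35: return False
    st("flat?")
    u=half-r1
    for h in np.arange(.003,-.0061,-.001):
        arm.line_to(W(u,h),.03); F=arm.read_ft_force()
        if F[2]>fz: break
    st("pressed h=%.3f"%h)
    arm.line_to(W(u,.03),.1); arm.line_to(W(u,.15),.2); st("end")
    return True
E
python3 - <<'E'
from h import *
print(fold("end_right"))
p=[.45,-.1,.35]; arm.movep(p,bestq(p,UP[2]))
ims=shots(11); crop(ims["top"],60,130,190,250,5,"t11c"); crop(ims["side"],120,80,270,200,4,"s11c")
E
```

```text
start t=56.3 [0.5431 0.0719 0.1937] op=0.001 F [-0.1 -0.6  0.6]
upright t=57.1 [0.5339 0.1228 0.1929] op=0.002 F [ 0.7 -0.4  0.2]
flat? t=59.7 [0.5249 0.1772 0.1516] op=-0.001 F [0.7 0.1 1. ]
pressed h=0.002 t=60.2 [0.525  0.1771 0.1512] op=-0.001 F [-1.8  0.   9.3]
end t=61.4 [0.5243 0.1774 0.2967] op=0.001 F [ 0.4 -0.4 -0.4]
True
```

View pics/t11c.png

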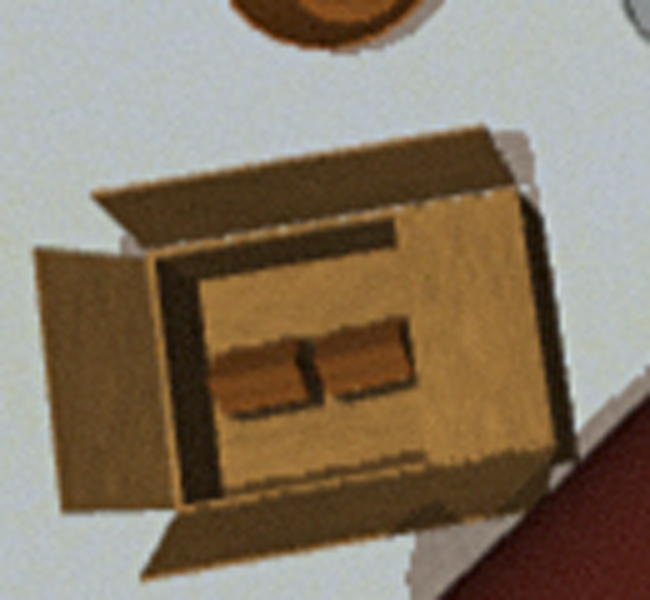

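View pics/s11c.png

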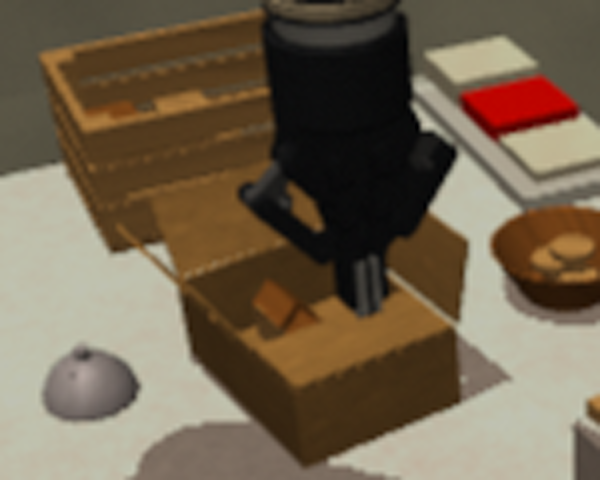

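The right end flap lies flat: in the top crop it covers x = 405–550, with a firm stop at 9 N. Next is the left end flap.

```bash
python3 - <<'E'
from h import *
print(fold("end_left",u0=.064))
p=[.45,-.1,.35]; arm.movep(p,bestq(p,UP[2]))
ims=shots(12); crop(ims["top"],60,130,190,250,5,"t12c"); crop(ims["side"],120,80,270,200,4,"s12c")
E
```

```text
start t=65.4 [0.4883 0.4039 0.1941] op=-0.001 F [ 0.2 -0.8  0.6]
upright t=66.2 [0.496  0.352  0.1928] op=-0.001 F [-1.   0.3 -0.6]
flat? t=68.9 [0.505  0.2973 0.1517] op=-0.005 F [-0.1  0.8 -0.3]
pressed h=0.002 t=69.4 [0.5051 0.2973 0.1512] op=0.005 F [-2.4 -0.2  8.6]
end t=70.5 [0.5043 0.2976 0.2966] op=0.001 F [ 0.2 -0.6 -0. ]
True
```

View pics/t12c.png

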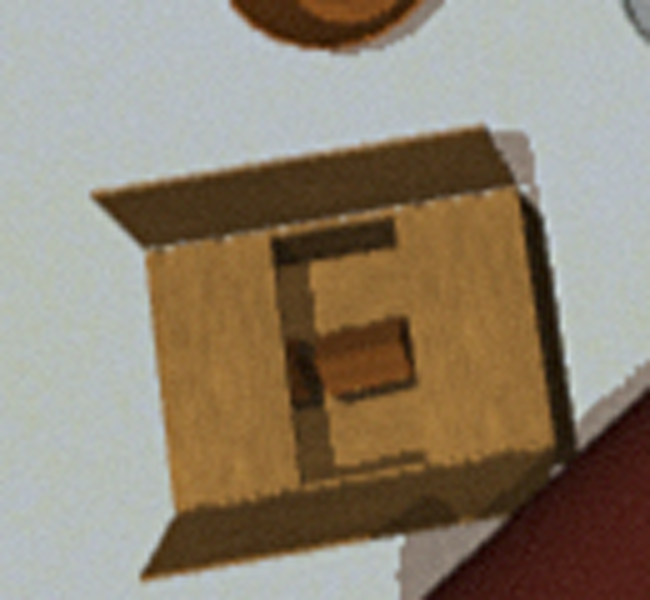

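View pics/s12c.png

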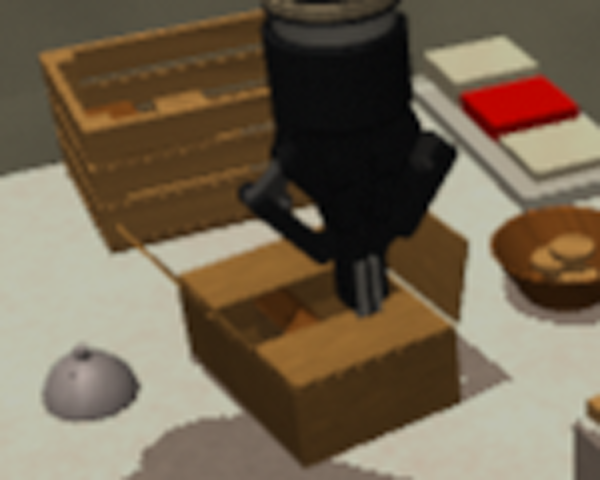

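Both end flaps are flat, with a hard stop at 8.6 N for the left. Now the long flaps, near one first.

```bash
python3 - <<'E'
from h import *
print(fold("long_near",u0=.061))
p=[.45,-.1,.35]; arm.movep(p,bestq(p,UP[2]))
ims=shots(13); crop(ims["top"],60,130,190,250,5,"t13c"); crop(ims["side"],120,80,270,200,4,"s13c")
E
```

```text
start t=74.2 [0.3817 0.2147 0.1976] op=0.000 F [-0.9  0.   0.9]
upright t=75.0 [0.4299 0.2231 0.1969] op=-0.001 F [ 0.   0.  -0.4]
flat? t=77.7 [0.4844 0.2322 0.1555] op=0.000 F [-0.3  0.8  0.6]
pressed h=0.001 t=78.4 [0.4847 0.2322 0.1546] op=0.003 F [-3.5 -0.1 10.9]
end t=79.6 [0.4836 0.2323 0.3007] op=0.000 F [-0.3 -0.4 -0.5]
True
```

View pics/t13c.png

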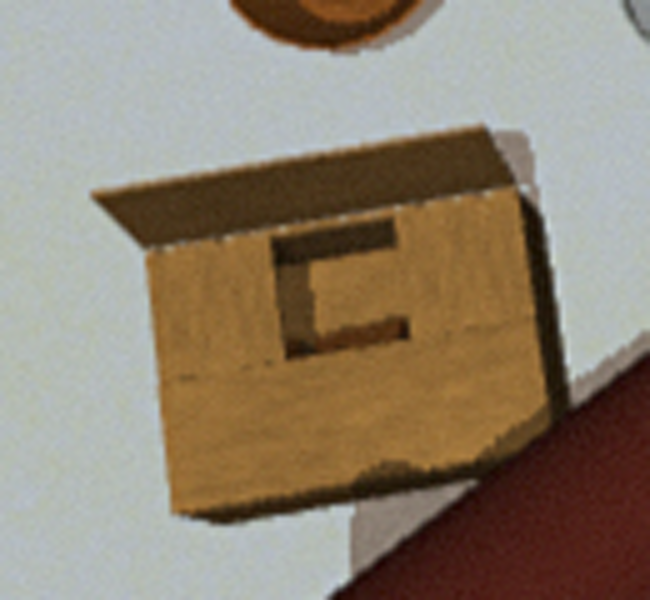

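View pics/s13c.png

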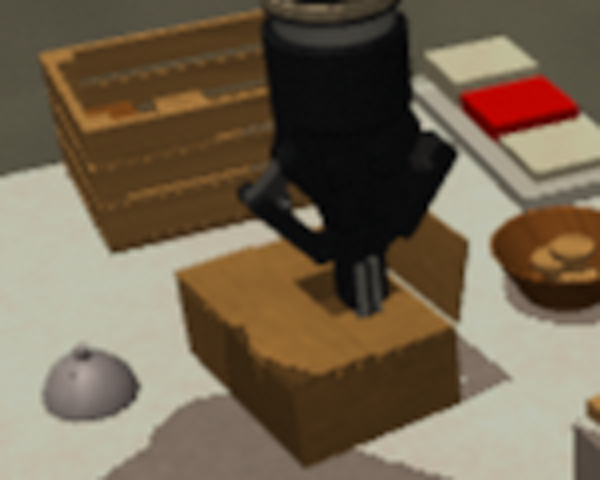

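The near flap is flat, its edge running along about (175,378)–(530,325) in the top crop. Last is the far flap.

```bash
python3 - <<'E'
from h import *
print(fold("long_far",u0=.045))
p=[.45,-.05,.42]; arm.movep(p,bestq(p,UP[2]))
p=[.2,-.45,.35]; 
try: arm.movep(p,bestq(p,UP[2]))
except Exception as e: print(e)
st(); arm.pause(.5)
ims=shots(14); crop(ims["top"],60,50,370,260,2.5,"t14c"); crop(ims["side"],120,80,440,290,2.5,"s14c")
E
```

```text
start t=83.3 [0.6343 0.2567 0.1982] op=-0.002 F [ 0.7 -0.3 -0.3]
upright t=83.9 [0.6003 0.2516 0.1977] op=0.000 F [ 1.  -0.3  0.3]
flat? t=86.6 [0.5454 0.2423 0.1555] op=0.004 F [-0.4  0.4 -0.5]
pressed h=0.001 t=87.3 [0.5458 0.2423 0.1547] op=0.002 F [-2.8 -0.2 11.7]
end t=88.5 [0.5448 0.2425 0.3004] op=-0.003 F [ 0.4 -0.  -0.9]
True
 t=91.5 [ 0.2014 -0.4496  0.3498] op=0.000 F [-0.3  0.3  0.6]
```

View pics/t14c.png

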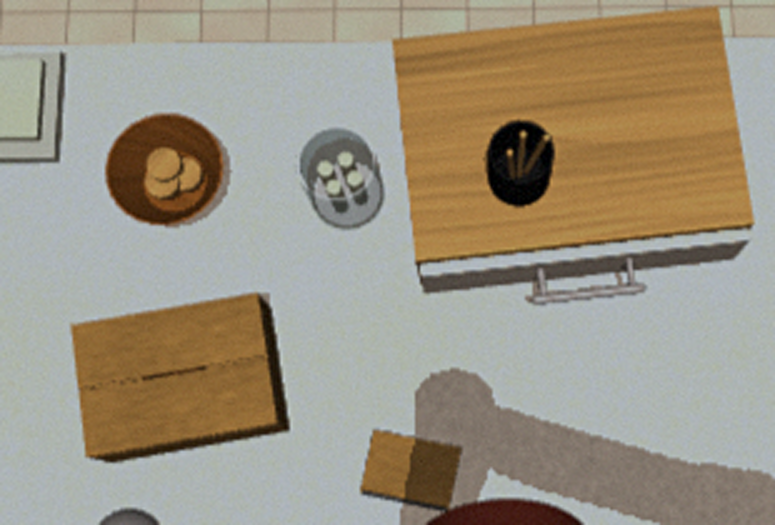

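View pics/s14c.png

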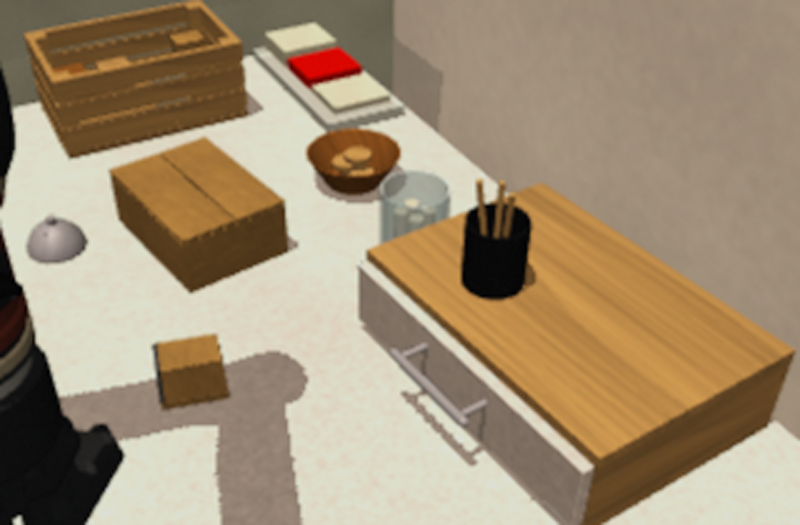

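The carton is closed, the drawer looks shut and the other objects look in place. One last numeric check of the drawer and bystanders before handing in.

```bash
python3 - <<'E'
from h import *
print("handle",w2l(UP,back("top",uncrop([(531,298),(642,287)],60,50,2.5),.072).mean(0)).round(4))
a=cv2.imread("pics/top0.png");b=cv2.imread("pics/t14.png")
for n,(x,y,w) in {"note":(225,237,25),"jar":(197,120,22),"bowl":(127,117,28),"bell":(111,267,16),"disp":(398,184,22),"cup":(267,115,18)}.items():
    p=cv2.phaseCorrelate(*[cv2.cvtColor(i[y-w:y+w,x-w:x+w],cv2.COLOR_BGR2GRAY).astype(np.float32) for i in(a,b)],cv2.createHanningWindow((2*w,2*w),cv2.CV_32F)); print(n,np.round(p[0],2),round(p[1],2))
ticket.finish_job(); print(arm.read_time())
E
```

```text
handle [-0.1725  0.0023]
note [-0.13 -0.16] 0.58
jar [0.59 0.47] 0.98
bowl [ 0.03 -0.01] 0.94
bell [0.1  0.55] 0.87
disp [0.65 0.33] 0.97
cup [-0.07  0.06] 0.91
the job is handed in; nothing more can be done
the job is handed in; nothing more can be done
```

I moved all three cottages into the carton, left the tin in the drawer, and pushed the drawer shut. I then folded both end flaps, followed by the near and far long flaps, and handed the job in at about 92 s of the 208 s allowed.

**Last checks:**
- **Carton:** the final pictures show it closed with all four flaps flat. Each flap met a firm stop of 9–12 N when I pressed it down.
- **Cottages:** all three stood upright in the carton when last seen, before the flaps went down.
- **Drawer:** it hit its end stop at 12 N. In the last picture the handle measured 172.5 mm in front of the unit's centre against 175 mm nominal, which is within camera error.
- **Tin:** I did not see it again after the drawer shut.
- **Other objects:** the bowl, pencil cup and notepad were within 0.2 px of their starting places. The jar, bell and dispenser read shifts of about 0.6–0.8 px (roughly 2 mm). The arm came near none of these three and they look unmoved in the pictures, so I take this as noise, but I did not check further.

**Possible rule breach:** on the third cottage the gripper met something on the way down, probably a finger knuckle on the drawer's side wall. The wrist read about 55 N upward. If that contact counts as the gripper's body, it was over the 40 N limit. The cottage was lifted and placed normally, and I saw nothing out of place afterwards.

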